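# Stow the vial in its push-latch box

## Robot

A 7-joint arm with a two-finger parallel gripper is mounted at the origin on a cart in front of the work surface, level with it; the furniture and walls round the work are solid. World frame = base frame: x ahead of the robot, y to its left, z up, the work surface at z = 0. Lengths are in mm, angles in degrees, forces in N, time in s.
With the tool pointing down it reaches from about 400 to 850 mm from the base axis. Payload 4.5 kg.
Tool frame: the origin (TCP) lies between the finger pads; the fingertips stand 11 mm ahead of it and the grasp point (between the pads) lies 8 mm behind it; z points along the fingers, y is the line along which they close (so a half turn about z gives the same grasp; the last joint's range is limited). The gripper opens to 85 mm and grips with 20 to 120 N. Pads are 22 mm wide; open, the fingers measure 114 mm over their backs; the gripper's body (76 mm by 85 mm) begins 54 mm behind the grasp point. The pads swing forward as they close: fully open they stand 13 mm farther back than shut.
Start: joints at [74.072, 39.483, -11.15, 89.685, 9.013, 51.709, -12.324], TCP at [191.762, -594.879, 242.317] pointing down, gripper open.
Joint ranges: [-172.22, 172.22], [-26.19, 119.32], [-84.43, 86.54], [7.71, 146.69], [-57.33, 237.33], [2.42, 119.75], [-152.13, 152.13]. Speed limits (degrees/s): [147.25, 147.25, 180, 180, 180, 180, 180].

## Interface

Orientations are given as [roll, pitch, yaw] about the fixed x, y, z axes, in that order (R = Rz(yaw) Ry(pitch) Rx(roll)).
In Python, from station import arm gives the robot as it stands.
- The arm moves only by the shell command python3 -m handwheel 'ROWS' [FORCE]. ROWS is JSON, a list of rows, each a list of 7 numbers: the turn, a rotation vector about the tool's x, y, z in rad, then the shift along the tool's x, y, z in cm, then the finger opening in cm, from 0 to 8.54. In form: [[ax, ay, az, x, y, z, hand], ...]. A call has 1 to 12 rows; each row is the pose to reach, as a shift and turn from the pose commanded when the call began, along the tool's axes at that moment; what a row does not reach only later rows make up. A row lasts 1/12 s, in which the tool goes at most 41.7 mm and 7.16 degrees, less where a joint would pass 70% of its speed; a pose out of reach is approached as far as the arm can. A call with a gripper value outside its range is refused whole. The fingers move at their own pace and stop on an object; FORCE is the grip in N (left out, the last holds). Time passes only in rows, so rows that repeat a pose let the fingers close. It gives the time, the measured TCP pose, the force, the opening and the grip force at its end, in the units of the state.
- arm.state(): the state, without advancing time (a new reading comes with each control period).
- arm.camera(name): name is "scene" or "top"; returns a dict with "frame" (400x640x3 uint8, red, green, blue), "range_z" (400x640 float32, mm along the optical axis (not along the pixel's ray), 0 where there is no reading), "vfov" (degrees; the focal length in pixels is half the picture's height over the tangent of half this angle, whatever the lens; pixels are square), "cx", "cy" (the principal point, pixels), "k1" (the pictures are not rectified: a ray, as slopes to the right and down, at radius r is drawn at 1 + k1 r^2 times it, then the intrinsics apply), "position" and "orientation" of the camera in the world. Camera axes: x right, y down, z forward; pixel columns grow to the right and rows downward; lengths in mm; the calibration is good to about 2 mm. A picture is of the moment at which its call begins.
- arm.job_done(): hands the job in; it is judged then, once.
Trained networks look in the newest picture that a camera, given by its name, has taken for a name from the list of things; names that differ only in an ending like _2 or _b are one class to them, and where a whole thing is asked for, a point or a joint stands for the part that bears it (a point fixed in the world has none). Each returns a list of dicts, best first, with "score" (0 to 1); they miss things now and then, are a little off and sometimes report something else, mostly with a low value. They report only what shows in the picture. A call takes as long as a camera call. They do not tell look-alikes from the thing itself.
- arm.search_frame(thing, camera): "box" ([left, top, width, height] in pixels, round what is visible of it).
- arm.outline_of(thing, camera): "mask" (400x640 bool, what is visible of it) and "box" ([left, top, width, height] in pixels, round what is visible of it).
The state is a dict: "t": time; "joint_pos": joint angles; "qvel": joint speeds; "joint_efforts": joint torques, N m; "position": TCP position; "tool_rot": TCP orientation; "force": force on the tool from outside, world axes, zero at the start; "wrist_torque": the same for the moment, N m; "width": finger opening in mm; "grasp_force": force on a finger pad.
Only numpy, scipy, OpenCV 4.12 (cv2) and the standard library are available. Lean on these libraries where they do the work, as an engineer would, in place of code of your own. Each camera call takes 0.05 s, during which the arm holds its last target. There are 200 camera calls.

## Task

Put the loose vial away: it belongs, standing upright, in the push-latch box that carries the round plate. That box and the slide case beside it (oblong plate) must both end with their lids latched shut: a full push on a latched lid makes it spring open, and pushing an open one all the way down latches it again. Take care not to shift the other things on the bench.

Things in the scene. Friction and masses are not known exactly. Their poses are not given: they have to be found in the camera images.
- vial_box: White plastic box, fixed, with a grey push-latch lid and a round steel plate (34 mm) on its front wall and lid. 135 deep x 100 wide x 68 mm high. Origin on its underside: own x from -75 (front, towards the robot) to +60 (back), y +-50, z up. Walls 4 mm: front 68 high, sides of the well 56 high. Behind the well a block 45 high; from x = +37 back a deck 68 high.
- vial_box_lid (a joint): Lid angle, rad: 0 latched shut, about -0.075 pressed to the stop, 1.4 sprung open (nearly upright behind the well). Push-push latch: each press right down to the stop (front edge 8 mm below latched) and release changes the state: from latched the lid springs open in about 0.5 s; from open, swung down to the stop and let go, it stays latched at 0. Press slowly, about 25 mm/s.
- vial_box_hinge (a point): Point on the hinge axis, mid-width, 66 mm above the bench, level with the lid's top face when shut. The lid is a plate 104 long x 90 wide x 4 mm thick reaching from here to the front; its outer face passes through this point. The opening spring gives about 2 N at the press point, passing the latch takes 3 to 6 N; at the stop the force rises sharply (8 N is ample).
- vial_box_press (a point): Point on the top face of the vial box's lid, 80 mm from the hinge axis, mid-width, where to press (three thin dark grooves); moves with the lid. The box's front wall stands 26 mm in front of it, 2 mm higher than the shut lid.
- vial_box_floor (a point): Middle of the floor of the vial box's open-topped well, 5 mm above the bench, 68.5 mm in front of the hinge axis; does not move with the lid. The well is 75 mm deep (along the box's x) and 92 mm wide (along its y), clear round this point.
- slide_case: White box of the same outer form and lid as the vial box, but with an oblong steel plate (64 x 22 mm) on its front wall and on its lid; its well is filled with a grey slide comb, so no vial fits. Fixed. Origin and axes as for vial_box. The two boxes may stand either way round.
- slide_case_lid (a joint): Lid angle of the slide case in rad, same lid and latch as vial_box_lid, same values; at the start it stands sprung open (1.4).
- slide_case_hinge (a point): As vial_box_hinge, for the slide case.
- slide_case_press (a point): As vial_box_press, for the slide case.
- vial: Small round glass reagent vial with a white crimped cap, 24 mm across, 48 mm high (grip its body, 5 to 38 mm above its underside), standing upright; origin at the centre of its underside. Its own x axis points to the tester, its -x axis to the flat green tray; along its own y both sides are free for fingers.
- tester: Small white reader with two windows, 52 x 78 x 18 mm, loose; origin at the centre of its underside; its 52 mm run along its x. About 14 mm from the vial on the other side, long side towards it.
- dropper: Amber dropper bottle with black cap, 30 mm across, 92 mm high, loose; origin under its centre.
- carton: Small white and green test-kit carton, 51 x 93 x 84 mm, loose; origin under its centre.
- meter: Black pocket meter lying flat, 59 x 146 x 21 mm, loose, long along its y; origin under its centre.
- microscope_a: Microscope, fixed, standing between the boxes and the vial, about 0.4 m high, base from about x = 0.48 to 0.75 and y = -0.23 to -0.04; its cable runs forward from it over the bench. Go from one side to the other in front of it (x below 0.38).
- flat_box: Flat dark green slide tray with its lid closed, 100 x 114 x 26 mm, loose; origin at the centre of its underside; its 100 mm run along its x. Lies about 14 mm from the vial, on the vial's own -x side, long side towards it.
Not all that is in view belongs to the job. Leave any yellow look-alike of the vial alone.

How it is judged:
By the outcome, as a careful person would: the job done as asked, in the order asked, and still so for the second after the job is handed in, with the robot touching nothing.
It also fails if it takes over 72 s, if anything falls off the work surface, if the arm or the gripper's body presses on something with over 40 N, if the wrist force passes 120 N, or if a joint passes its speed limit or range.

## Working session

There is one attempt and no reset: what is moved stays moved. The work goes in short steps, Python scripts to look and compute and a shell command to move; the robot and the scene stay as the last step left them, time stands still between calls to the robot, and variables do not carry over. Pictures are saved under pics/ and viewed, at most 10 in all, crops included, and the job is handed in when it is done.

```bash
ls; mkdir -p pics
cat > h.py <<'E'
import numpy as np, cv2
from scipy.spatial.transform import Rotation as R
from station import arm
def rot(o):
    o=np.array(o,float)
    if o.shape==(3,3): return o
    if o.shape==(4,): return R.from_quat(o).as_matrix()
    return R.from_euler('xyz',o,degrees=True).as_matrix()
def K(c): return 200/np.tan(np.radians(c['vfov'])/2)
def world(c,uv,z=None):
    """pixels -> world; depth z or from range image; """
    uv=np.atleast_2d(uv).astype(float); f=K(c)
    d=np.c_[(uv[:,0]-c['cx'])/f,(uv[:,1]-c['cy'])/f]; s=d.copy()
    for _ in range(20): s=d/(1+c['k1']*(s**2).sum(1,keepdims=True))
    if z is None: z=c['range_z'][uv[:,1].astype(int),uv[:,0].astype(int)]
    return (rot(c['orientation'])@(np.c_[s,np.ones(len(s))]*np.reshape(z,(-1,1))).T).T+np.array(c['position'])
def cloud(c):
    v,u=np.mgrid[0:400,0:640]; return world(c,np.c_[u.ravel(),v.ravel()]).reshape(400,640,3)
def save(c,n): cv2.imwrite('pics/'+n+'.png',c['frame'][:,:,::-1])
E
python3 - <<'E'
from h import *
print(arm.state())
for n in('scene','top'):
    c=arm.camera(n); save(c,n+'0'); print(n,{k:v for k,v in c.items() if k not in('frame','range_z')})
    P=cloud(c)
    for t in('vial_box','slide_case','vial','tester','flat_box','vial_box_lid','slide_case_lid','dropper','carton','meter','microscope_a'):
        for r in arm.outline_of(t,n)[:3]:
            m=r['mask']; ok=m&(c['range_z']>0)
            print(t,round(r['score'],2),np.round(r['box']),np.round(np.median(P[ok],0)) if ok.any() else None)
E
```

```text
pics
{'t': 0.0, 'joint_pos': array([ 74.07245411,  39.53502172, -11.14358501,  89.74813244,
         9.01359004,  51.70920341, -12.32559112]), 'qvel': array([ 0.05276653, -0.04103412,  0.04092494, -0.07399469, -0.12316027,
       -0.07150087,  0.12360318]), 'joint_efforts': array([-7.17880976e-04, -5.39614069e+01, -1.26627814e+00, -1.58545160e+01,
        9.20137652e-03,  9.30089154e-03,  4.84837429e-06]), 'position': array([ 191.45952952, -594.25931548,  241.4483018 ]), 'tool_rot': array([-1.79889983e+02,  9.47911896e-03,  1.78677537e+01]), 'force': array([-0.579343  ,  0.64273417,  0.74011246]), 'wrist_torque': array([-0.02009514, -0.01781908,  0.01142841]), 'grasp_force': 0.0, 'width': 85.26997243718786}
scene {'vfov': 55.99772194871008, 'cx': 318.3814941331374, 'cy': 196.7650066760782, 'k1': -0.04630286302799581, 'position': array([-169.55708491, -418.97011169,  708.31812794]), 'orientation': array([-127.02404378,   -0.8882768 ,  -58.63190566])}
vial_box 0.82 [214. 164.  52.  53.] [482. 238.  61.]
slide_case 0.58 [276. 156.  46.  70.] [564.  71.  54.]
vial 0.7 [430. 261.  11.  20
[... 876 characters left out ...]

vial_box 0.65 [290. 176.  34.  41.] [547.  77.  40.]
vial_box 0.63 [242. 189.  31.  40.] [500. 259.  66.]
vial_box 0.18 [241. 196.  33.  35.] [495. 262.  66.]
slide_case 0.95 [292. 178.  36.  40.] [546.  77.  41.]
vial 0.41 [417. 214.   4.   4.] [ 497. -341.   42.]
tester 0.8 [393. 208.  26.  15.] [ 490. -296.   17.]
flat_box 0.88 [418. 189.  40.  32.] [ 522. -418.   26.]
flat_box 0.41 [243. 194.  28.  35.] [494. 262.  66.]
vial_box_lid 0.59 [243. 197.  30.  30.] [489. 263.  66.]
slide_case_lid 0.16 [277. 158.  36.  12.] [682. 138.  19.]
dropper 0.47 [400. 177.  13.  11.] [ 621. -290.   52.]
carton 0.84 [192. 188.  32.  25.] [523. 433.  82.]
meter 0.63 [278. 155.  34.  15.] [680. 135.  19.]
```

Run:
```python
import cv2
a=cv2.imread('pics/scene0.png'); b=cv2.imread('pics/top0.png')
x=cv2.resize(a[205:310,385:505],(400,350),interpolation=cv2.INTER_CUBIC)
y=cv2.resize(a[145:235,205:325],(400,300),interpolation=cv2.INTER_CUBIC)
z=cv2.resize(b[165:240,380:480],(400,300),interpolation=cv2.INTER_CUBIC)
w=cv2.resize(b[150:240,230:350],(400,300),interpolation=cv2.INTER_CUBIC)
import numpy as np
o=np.vstack([np.hstack([cv2.resize(x,(400,300)),y]),np.hstack([z,w])])
cv2.imwrite('pics/crop0.png',o)
```

```text
(no output)
```

View pics/scene0.png

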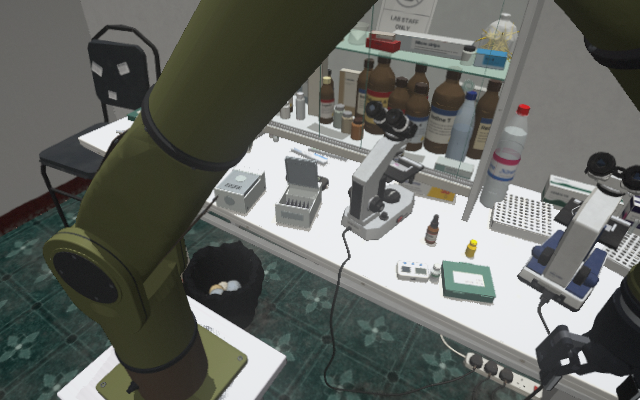

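View pics/crop0.png

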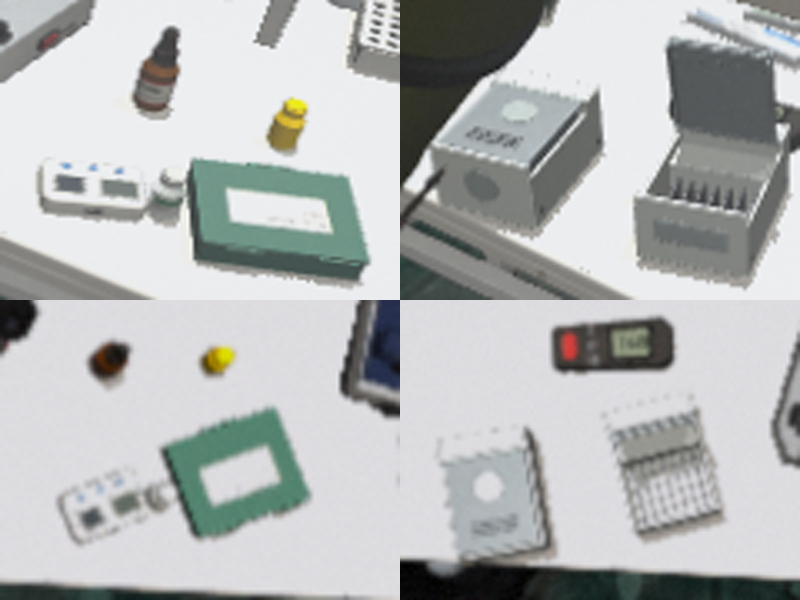

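```bash
cat > m.py <<'E'
from h import *
def rect(P,c,ctr,rad,z0,z1):
    m=(c['range_z']>0)&(np.hypot(P[...,0]-ctr[0],P[...,1]-ctr[1])<rad)&(P[...,2]>z0)&(P[...,2]<z1)
    q=P[m][:,:2].astype(np.float32); return q,cv2.minAreaRect(q)
E
python3 - <<'E'
from m import *
for n in('scene','top'):
    c=arm.camera(n);P=cloud(c)
    for nm,ctr,rad,z0,z1 in(('vialbox',(500,255),100,58,76),('vb all',(500,255),100,30,76),('case',(560,77),100,30,76),('case lid',(590,80),100,80,180),('tester',(488,-300),55,8,24),('tray',(518,-421),85,15,34),('vial',(496,-346),22,30,60)):
        q,r=rect(P,c,ctr,rad,z0,z1); print(n,nm,len(q),np.round(r[0]),np.round(r[1]),round(r[2],1))
    for t in('vial_box_press','slide_case_press','vial_box_hinge'):
        for r in arm.search_frame(t,n)[:2]: print(n,t,r)
    if n=='top': print(world(c,[(258,217),(256.5,206)]))
    q=P[(abs(P[...,0]-575)<40)&(abs(P[...,1]-80)<60)&(P[...,2]>78)&(P[...,2]<190)]
    if len(q)>20:
        z=q[:,2]
        for a in range(80,180,15):
            s=q[(z>=a)&(z<a+15)]
            if len(s): print(a,len(s),s.mean(0).round(1),s[s[:,1].argmin()].round(),s[s[:,1].argmax()].round())
E
```

```text
scene vialbox 932 [507. 260.] [139. 102.] 10.8
scene vb all 1356 [506. 259.] [141. 103.] 10.8
scene case 1204 [545.  71.] [139. 101.] 15.8
scene case lid 779 [572.  79.] [30. 91.] 15.4
scene tester 563 [ 495. -305.] [53. 89.] 23.5
scene tray 1666 [ 522. -408.] [102. 147.] 19.2
scene vial 93 [ 500. -351.] [21. 18.] 80.8
scene vial_box_press {'box': [217.3, 172.0, 41.2, 20.4], 'score': 0.68}
scene slide_case_press {'box': [283.9, 155.6, 37.4, 32.8], 'score': 0.66}
scene vial_box_hinge {'box': [220.3, 169.3, 36.5, 26.7], 'score': 0.69}
80 120 [581.5  82.6  87.1] [584.  37.  90.] [568. 124.  88.]
95 123 [579.   81.7 102.7] [581.  36.  95.] [569. 123. 105.]
110 119 [575.9  82.4 117.7] [578.  34. 125.] [568. 122. 113.]
125 125 [574.3  79.6 132.3] [578.  34. 138.] [562. 121. 133.]
140 117 [570.2  81.9 146.9] [577.  34. 152.] [563. 121. 143.]
155 159 [567.9  76.3 163.4] [569.  32. 163.] [553. 120. 168.]
170 16 [566.9  84.5 170.8] [581.  40. 171.] [556. 119. 170.]
top vialbox 929 [503. 263.] [135. 100.] 12.1
top vb all 1028 [502. 264.] [137. 101.] 11.7
top case 524 [542.  76.] [137. 100.] 16.2
top case lid 72 [570.  83.] [24. 88.] 13.8
top tester 261 [ 482. -304.] [70. 90.] 23.0
top tray 771 [ 519. -408.] [100. 142.] 20.8
top vial 32 [ 499. -344.] [18. 19.] 85.0
top vial_box_press {'box': [242.9, 195.5, 32.5, 34.5], 'score': 0.62}
top slide_case_press {'box': [298.9, 189.7, 13.9, -0.4], 'score': 0.51}
[[470.06817087 255.75441119  64.49524638]
 [509.93829975 262.5307295   67.24644589]]
95 5 [578.3  83.8 100.9] [582.  43.  95.] [568. 125. 100.]
110 4 [572.9  91.4 115.7] [586.  57. 114.] [554. 123. 122.]
125 1 [582.3  53.2 137.1] [582.  53. 137.] [582.  53. 137.]
140 7 [565.5  99.  148.5] [577.  67. 149.] [548. 121. 147.]
155 47 [565.1  80.6 166. ] [568.  39. 166.] [556. 124. 163.]
170 8 [564.8  87.  171.1] [577.  42. 171.] [555. 120. 170.]
```

```bash
cat > w.py <<'E'
import sys
from h import *
# usage: w.py "x,y,z,yaw" ... ; yaw blank = keep; tool pointing down
s=arm.state(); p=np.array(s['position']); T=rot(s['tool_rot']); y0=s['tool_rot'][2]
print('t',round(s['t'],2),'pos',p.round(1),'rot',np.round(s['tool_rot'],1),'F',np.round(s['force'],1),'w',round(s['width'],1),'J',np.round(s['joint_pos']))
for a in sys.argv[1:]:
    v=[float(k) for k in a.split(',')]
    t=T.T@(np.array(v[:3])-p)/10
    r=(R.from_matrix(T).inv()*R.from_euler('xyz',[180,0,v[3] if len(v)>3 else y0],degrees=True)).as_rotvec()
    print(a,'->',r.round(3),t.round(2),'dist',round(np.linalg.norm(t)*10))
E
python3 w.py 390,-235,250,15 395,-20,250,15 468,255,140,12
```

```text
t 1.6 pos [ 191.7 -594.9  242.3] rot [180.    0.   17.9] F [-0.8  0.1 -0. ] w 85.3 J [ 74.  39. -11.  90.   9.  52. -12.]
390,-235,250,15 -> [0.   0.   0.05] [ 29.91 -28.17  -0.77] dist 411
395,-20,250,15 -> [0.   0.   0.05] [ 36.98 -48.48  -0.77] dist 610
468,255,140,12 -> [0.    0.    0.102] [ 52.37 -72.42  10.23] dist 900
```

```bash
python3 -m handwheel '[[0,0,0.05,29.9,-28.2,-0.8,0],[0,0,0.05,29.9,-28.2,-0.8,0],[0,0,0.05,29.9,-28.2,-0.8,0],[0,0,0.05,29.9,-28.2,-0.8,0],[0,0,0.05,29.9,-28.2,-0.8,0],[0,0,0.05,29.9,-28.2,-0.8,0],[0,0,0.05,29.9,-28.2,-0.8,0],[0,0,0.05,29.9,-28.2,-0.8,0],[0,0,0.05,29.9,-28.2,-0.8,0],[0,0,0.05,29.9,-28.2,-0.8,0],[0,0,0.05,29.9,-28.2,-0.8,0],[0,0,0.05,29.9,-28.2,-0.8,0]]'; python3 w.py 395,-20,250,15 468,255,140,12
```

```text
t: 2.6
position: [391.4, -232.6, 250.6]
tool_rot: [180.0, -0.1, 15.3]
force: [-0.7, -0.8, 0.9]
width: 0.4
grasp_force: 0.0
t 2.6 pos [ 391.4 -232.6  250.6] rot [ 1.80e+02 -1.00e-01  1.53e+01] F [-0.7 -0.8  0.9] w 0.4 J [ 31.  26.  -9. 117.   7.  37. -57.]
395,-20,250,15 -> [ 0.    -0.001  0.006] [  5.98 -20.41   0.06] dist 213
468,255,140,12 -> [ 0.    -0.001  0.058] [ 20.28 -45.    11.08] dist 506
```

```bash
python3 -m handwheel '[[0,0,0,6,-20.4,0,0],[0,0,0,6,-20.4,0,0],[0,0,0,6,-20.4,0,0],[0,0,0,6,-20.4,0,0],[0,0,0,6,-20.4,0,0],[0,0,0.06,20.3,-45,0,0],[0,0,0.06,20.3,-45,0,0],[0,0,0.06,20.3,-45,0,0],[0,0,0.06,20.3,-45,0,0],[0,0,0.06,20.3,-45,0,0],[0,0,0.06,20.3,-45,0,0],[0,0,0.06,20.3,-45,0,0]]'; python3 w.py 468,255,95,12 468,255,80,12
```

```text
t: 3.6
position: [470.8, 253.0, 250.3]
tool_rot: [180.0, -0.0, 11.4]
force: [0.6, 0.1, -0.4]
width: 0.1
grasp_force: 0.0
t 3.6 pos [470.8 253.  250.3] rot [180.   -0.   11.4] F [ 0.6  0.1 -0.4] w 0.1 J [ -30.   32.   -5.  105.    4.   43. -115.]
468,255,95,12 -> [ 0.001 -0.001 -0.01 ] [-0.25 -0.26 15.53] dist 155
468,255,80,12 -> [ 0.001 -0.001 -0.01 ] [-0.25 -0.26 17.03] dist 170
```

```bash
python3 -m handwheel '[[0,0,0,-0.2,-0.2,16.6,0],[0,0,0,-0.2,-0.2,16.6,0],[0,0,0,-0.2,-0.2,16.6,0],[0,0,0,-0.2,-0.2,16.6,0],[0,0,0,-0.2,-0.2,16.6,0],[0,0,0,-0.2,-0.2,16.8,0],[0,0,0,-0.2,-0.2,17,0],[0,0,0,-0.2,-0.2,17.2,0],[0,0,0,-0.2,-0.2,17.4,0],[0,0,0,-0.2,-0.2,17.6,0]]'
```

```text
t: 4.43
position: [468.9, 254.3, 76.5]
tool_rot: [-179.9, -0.3, 11.5]
force: [0.8, -0.4, 2.8]
width: -0.0
grasp_force: 1.0
```

```bash
python3 -m handwheel '[[0,0,0,0,0,0.2,0],[0,0,0,0,0,0.3,0]]'
```

```text
t: 4.6
position: [468.3, 254.6, 72.2]
tool_rot: [-179.9, -0.2, 11.6]
force: [1.4, 0.0, 2.5]
width: 0.1
grasp_force: 1.0
```

```bash
python3 -m handwheel '[[0,0,0,0,0,0.15,0],[0,0,0,0,0,0.3,0]]'
```

```text
t: 4.77
position: [468.3, 254.7, 70.2]
tool_rot: [-179.9, -0.2, 11.6]
force: [-2.7, -1.7, 33.9]
width: -0.4
grasp_force: 17.0
```

```bash
python3 -m handwheel '[[0,0,0,-0.5,0,-3,0],[0,0,0,-4,0,-6,0],[0,0,0,-7,0,-10,0],[0,0,0,-7,0,-14,0],[0,0,0,-7,0,-18,0],[0,0,0,-7,0,-18,0],[0,0,0,-7,0,-18,0],[0,0,0,-7,0,-18,0]]';  python3 - <<'E'
from m import *
c=arm.camera('top');P=cloud(c)
q=P[(abs(P[...,0]-535)<30)&(abs(P[...,1]-262)<60)&(P[...,2]>78)&(P[...,2]<190)]
print(len(q),q.mean(0) if len(q) else 0)
q=P[(abs(P[...,0]-475)<20)&(abs(P[...,1]-257)<20)]; print(np.percentile(q[:,2],[10,50,90]))
save(c,'top1')
E
python3 w.py 612,93,250,16 612,93,155,16
```

```text
t: 5.43
position: [398.2, 240.1, 248.1]
tool_rot: [-180.0, -0.0, 11.6]
force: [-0.3, 0.2, 0.0]
width: -0.1
grasp_force: 0.0
98 [527.81302014 265.87889235 147.56834618]
[0.77317355 4.9409856  8.5796094 ]
t 5.48 pos [397.7 239.6 247.2] rot [1.80e+02 1.00e-01 1.16e+01] F [ 1.4 -0.3 -0.2] w 0.2 J [ -34.   27.   -4.  116.    3.   37. -119.]
612,93,250,16 -> [ 0.001  0.002 -0.077] [18.05 18.67 -0.3 ] dist 260
612,93,155,16 -> [ 0.001  0.002 -0.077] [18.07 18.66  9.2 ] dist 276
```

```bash
python3 -m handwheel '[[0,0,-0.077,18.4,18.7,-0.3,0],[0,0,-0.077,18.4,18.7,-0.3,0],[0,0,-0.077,18.4,18.7,-0.3,0],[0,0,-0.077,18.4,18.7,-0.3,0],[0,0,-0.077,18.4,18.7,-0.3,0],[0,0,-0.077,18.4,18.7,-0.3,0],[0,0,-0.077,18.4,18.7,-0.3,0],[0,0,-0.077,18.4,18.7,4,0],[0,0,-0.077,18.4,18.7,8,0],[0,0,-0.077,18.4,18.7,8.7,0],[0,0,-0.077,18.4,18.7,8.7,0]]'; python3 w.py 615,94,160.7,16 584.4,85.2,160.7,16
```

```text
t: 6.4
position: [612.5, 93.1, 156.4]
tool_rot: [-179.9, 0.6, 16.0]
force: [-0.1, 0.7, 0.8]
width: 0.0
grasp_force: 0.0
t 6.4 pos [612.5  93.1 156.4] rot [-179.9    0.6   16. ] F [-0.1  0.7  0.8] w 0.0 J [-10.  45.  -6.  95.   6.  41. -93.]
615,94,160.7,16 -> [-0.001  0.011  0.   ] [ 0.26 -0.02 -0.44] dist 5
584.4,85.2,160.7,16 -> [-0.001  0.011  0.   ] [-2.93 -0.02 -0.4 ] dist 30
```

```bash
python3 -m handwheel '[[0,0,0,-1.5,0,0,0],[0,0,0,-2.7,0,0,0],[0,0,0,-3.5,0,0,0],[0,0,0,-4.2,0,0.1,0],[0,0,0,-4.9,0,0.3,0],[0,0,0,-5.6,0,0.6,0],[0,0,0,-6.3,0,1,0],[0,0,0,-6.9,0,1.4,0],[0,0,0,-7.5,0,1.9,0],[0,0,0,-8,0,2.4,0],[0,0,0,-8.5,0,2.9,0],[0,0,0,-8.9,0,3.5,0]]'; python3 w.py 521,67,119,16 514,65,106,16 510,63.9,92,16 508,63.3,79,16
python3 - <<'E'
from h import *
a=arm.camera('scene'); cv2.imwrite('pics/s2.png',cv2.resize(a['frame'][120:250,190:400,::-1],(800,495)))
E
```

```text
t: 7.4
position: [530.0, 68.9, 125.7]
tool_rot: [180.0, 0.0, 16.0]
force: [0.4, -0.1, 2.4]
width: -0.0
grasp_force: 0.9
t 7.4 pos [530.   68.9 125.7] rot [180.   0.  16.] F [ 0.4 -0.1  2.4] w -0.0 J [ -9.  43.  -5. 111.   8.  26. -94.]
521,67,119,16 -> [ 0.     0.001 -0.   ] [-0.92 -0.07  0.67] dist 11
514,65,106,16 -> [ 0.     0.001 -0.   ] [-1.65 -0.07  1.97] dist 26
510,63.9,92,16 -> [ 0.     0.001 -0.   ] [-2.06 -0.07  3.37] dist 40
508,63.3,79,16 -> [ 0.     0.001 -0.   ] [-2.27 -0.07  4.67] dist 52
```

View pics/s2.png

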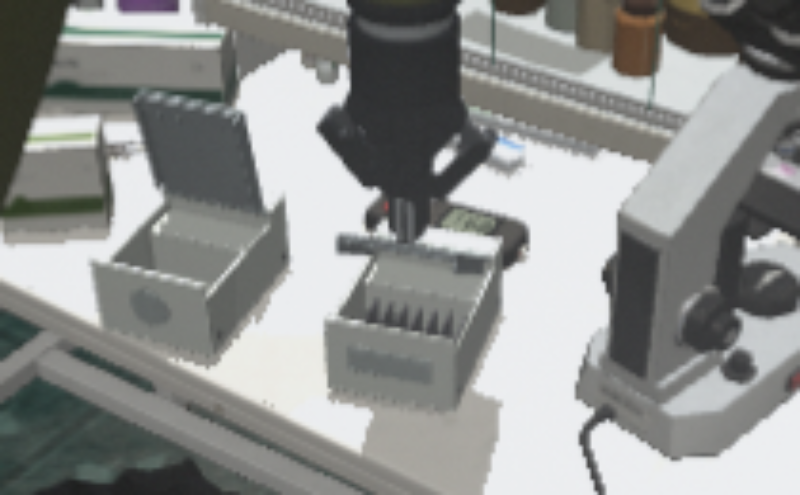

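The picture shows the vial box sprung open (left, lid up at about 200,150) and the slide case lid about half down under the fingers (about 410,240).

```bash
python3 -m handwheel '[[0,0,0,-0.5,0,0.4,0],[0,0,0,-0.9,0,0.8,0],[0,0,0,-1.3,0,1.3,0],[0,0,0,-1.6,0,1.9,0],[0,0,0,-1.9,0,2.5,0],[0,0,0,-2.1,0,3.1,0],[0,0,0,-2.2,0,3.6,0],[0,0,0,-2.3,0,4,0],[0,0,0,-2.3,0,4.3,0],[0,0,0,-2.3,0,4.5,0],[0,0,0,-2.3,0,4.7,0],[0,0,0,-2.3,0,4.9,0]]'
```

```text
t: 8.45
position: [507.8, 62.6, 77.0]
tool_rot: [180.0, 0.1, 16.0]
force: [-0.1, -0.1, 2.8]
width: 0.3
grasp_force: 1.0
```

```bash
python3 -m handwheel '[[0,0,0,0,0,0.2,0],[0,0,0,0,0,0.4,0],[0,0,0,0,0,0.5,0]]'
```

```text
t: 8.7
position: [508.0, 62.7, 72.0]
tool_rot: [180.0, 0.1, 16.0]
force: [-1.6, -0.2, 2.4]
width: 0.1
grasp_force: 1.2
```

```bash
python3 -m handwheel '[[0,0,0,0,0,0.1,0],[0,0,0,0,0,0.2,0],[0,0,0,0,0,0.2,0]]'
```

```text
t: 8.95
position: [508.0, 62.7, 71.0]
tool_rot: [180.0, 0.0, 16.0]
force: [-3.7, 0.6, 11.4]
width: -0.1
grasp_force: 5.7
```

```bash
python3 -m handwheel '[[0,0,0,0,0,0.1,0],[0,0,0,0,0,0.1,0]]'; python3 -m handwheel '[[0,0,0,0,0,-0.5,0],[0,0,0,0,0,-1.5,0],[0,0,0,-2,0,-4,0],[0,0,0,-6,0,-8,0],[0,0,0,-9,0,-12,0],[0,0,0,-11,0,-16,0],[0,0,0,-11,0,-18,0],[0,0,0,-11,0,-18,0]]'
python3 - <<'E'
from m import *
c=arm.camera('top');P=cloud(c)
q=P[(abs(P[...,0]-568)<30)&(abs(P[...,1]-80)<60)&(P[...,2]>80)&(P[...,2]<190)]; print(len(q))
q=P[(abs(P[...,0]-530)<25)&(abs(P[...,1]-70)<25)]; print(np.percentile(q[:,2],[10,50,90]))
E
python3 w.py 395,-20,250,15 392,-235,250,50 492,-345,150,104
```

```text
t: 9.12
position: [508.1, 62.7, 70.7]
tool_rot: [180.0, 0.0, 16.0]
force: [-6.1, -0.2, 17.7]
width: 0.3
grasp_force: 9.3
t: 9.78
position: [402.9, 32.0, 254.7]
tool_rot: [179.9, -0.5, 15.9]
force: [0.1, 0.2, 0.4]
width: 0.4
grasp_force: 0.0
0
[62.80341864 66.54092803 70.59474564]
t 9.83 pos [404.   32.4 253. ] rot [179.9  -0.5  15.9] F [0.6 0.  1.1] w 0.3 J [ -6.  23.  -8. 125.   6.  32. -92.]
395,-20,250,15 -> [ 0.001 -0.008  0.016] [-2.3   4.79  0.29] dist 53
392,-235,250,50 -> [ 0.004 -0.008 -0.595] [-8.49 25.38  0.27] dist 268
492,-345,150,104 -> [ 0.007 -0.006 -1.537] [-1.97 38.69 10.34] dist 401
```

```bash
python3 -m handwheel '[[0,0,0,-2.3,4.8,0.3,4],[0,0,0,-2.3,4.8,0.3,4],[0,0,-0.1,-8.5,25.4,0.3,5],[0,0,-0.2,-8.5,25.4,0.3,5],[0,0,-0.3,-8.5,25.4,0.3,5],[0,0,-0.4,-8.5,25.4,0.3,5],[0,0,-0.5,-8.5,25.4,0.3,5],[0,0,-0.6,-8.5,25.4,0.3,5],[0,0,-0.7,-8.5,25.4,0.3,5],[0,0,-0.8,-8.5,25.4,0.3,5]]'
python3 - <<'E'
from m import *
for n in('scene','top'):
    c=arm.camera(n);P=cloud(c)
    for t in('tester','flat_box'):
        m=arm.outline_of(t,n)[0]['mask']; zz={'tester':18,'flat_box':26}[t]
        m=m&(c['range_z']>0)&(abs(P[...,2]-zz)<6); r=cv2.minAreaRect(P[m][:,:2].astype(np.float32)); print(n,t,np.round(r[0],1),np.round(r[1]),round(r[2],1))
    q=P[(np.hypot(P[...,0]-499,P[...,1]+346)<20)&(P[...,2]>40)&(P[...,2]<56)]; print(n,len(q),np.median(q,0).round(1),q.min(0).round(),q.max(0).round())
E
python3 w.py 492,-345,150,104
```

```text
t: 10.67
position: [391.1, -236.5, 245.3]
tool_rot: [-180.0, -0.0, 61.9]
force: [-0.6, 0.5, 0.6]
width: 50.0
grasp_force: 0.0
scene tester [ 491.3 -299.2] [51. 74.] 24.4
scene flat_box [ 524.6 -423.6] [100. 114.] 20.7
scene 52 [ 498.8 -351.    48. ] [ 494. -359.   41.] [ 511. -342.   51.]
top tester [484.   55.6] [ 9. 74.] 16.3
top flat_box [ 523.3 -420.1] [100. 117.] 20.2
top 20 [ 500.6 -345.4   47.3] [ 493. -354.   41.] [ 508. -338.   52.]
t 10.97 pos [ 391.2 -234.8  246. ] rot [-180.    -0.    61.7] F [ 0.3 -0.3  0.4] w 50.0 J [ 41.  28. -23. 117.  17.  38. -22.]
492,-345,150,104 -> [-0.    -0.    -0.738] [-4.94 14.1   9.6 ] dist 178
```

Run:
```python
from h import *
a=arm.camera('scene'); b=arm.camera('top'); z=lambda i,x,y,w,h:cv2.resize(i['frame'][y:y+h,x:x+w,::-1],(400,400),interpolation=cv2.INTER_NEAREST)
cv2.imwrite('pics/v3.png',np.hstack([z(a,405,245,50,50),z(b,390,190,50,50)]))
P=cloud(a)
for v in (268,272,276,280): print(v,[(u,*P[v,u].round().astype(int)) for u in range(420,448,2)])
```

```text
268 [(420, np.int64(504), np.int64(-314), np.int64(18)), (422, np.int64(506), np.int64(-318), np.int64(18)), (424, np.int64(508), np.int64(-322), np.int64(19)), (426, np.int64(512), np.int64(-327), np.int64(18)), (428, np.int64(530), np.int64(-329), np.int64(2)), (430, np.int64(533), np.int64(-333), np.int64(2)), (432, np.int64(502), np.int64(-341), np.int64(36)), (434, np.int64(495), np.int64(-346), np.int64(45)), (436, np.int64(496), np.int64(-351), np.int64(46)), (438, np.int64(498), np.int64(-355), np.int64(47)), (440, np.int64(502), np.int64(-359), np.int64(46)), (442, np.int64(535), np.int64(-360), np.int64(16)), (444, np.int64(527), np.int64(-365), np.int64(26)), (446, np.int64(529), np.int64(-370), np.int64(27))]
272 [(420, np.int64(490), np.int64(-318), np.int64(19)), (422, np.int64(492), np.int64(-323), np.int64(19)), (424, np.int64(495), np.int64(-327), np.int64(19)), (426, np.int64(499), np.int64(-331), np.int64(18)), (428, np.int64(503), np.int64(-335), np.int64(16)), (430, np.int64(499), np.int64(-340), np.int64(23)), (432, np.int64(492), np.int64(-345), np.int64(33)), 
[... 1119 characters left out ...]
, np.int64(-325), np.int64(5)), (422, np.int64(479), np.int64(-330), np.int64(7)), (424, np.int64(484), np.int64(-333), np.int64(5)), (426, np.int64(483), np.int64(-338), np.int64(9)), (428, np.int64(495), np.int64(-341), np.int64(-1)), (430, np.int64(492), np.int64(-346), np.int64(4)), (432, np.int64(492), np.int64(-350), np.int64(8)), (434, np.int64(492), np.int64(-355), np.int64(10)), (436, np.int64(495), np.int64(-359), np.int64(10)), (438, np.int64(504), np.int64(-363), np.int64(3)), (440, np.int64(511), np.int64(-366), np.int64(-1)), (442, np.int64(508), np.int64(-371), np.int64(4)), (444, np.int64(491), np.int64(-377), np.int64(25)), (446, np.int64(492), np.int64(-381), np.int64(27))]
```

View pics/v3.png

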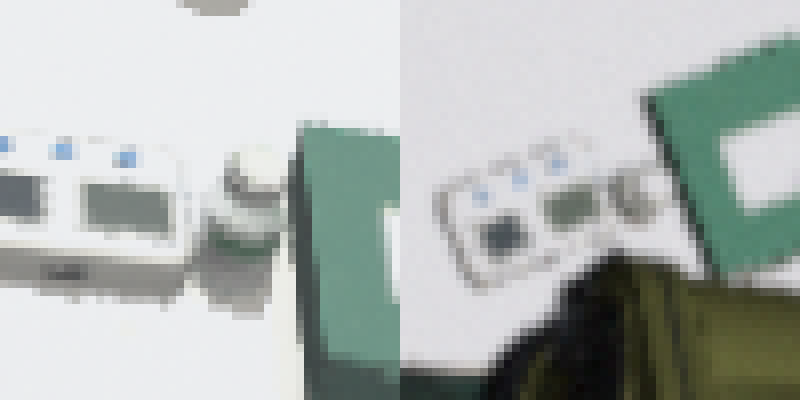

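The crop shows the white-capped vial with its green label at scene (436,268), between the tester (417,268) and the tray (467,280). The look-alikes, the yellow vial (472,248) and the dropper (432,230), are ruled out.

```bash
python3 w.py 503,-350,110,111 503,-350,25,111
```

```text
t 11.07 pos [ 391.2 -234.7  246.2] rot [180.    0.   61.8] F [ 0.8  0.1 -0. ] w 50.2 J [ 41.  28. -23. 117.  17.  38. -22.]
503,-350,110,111 -> [-0.     0.    -0.859] [-4.87 15.3  13.62] dist 211
503,-350,25,111 -> [-0.     0.    -0.859] [-4.87 15.3  22.12] dist 273
```

```bash
python3 -m handwheel '[[0,0,-0.12,-4.9,15.3,4,5],[0,0,-0.24,-4.9,15.3,6,5],[0,0,-0.36,-4.9,15.3,8,5],[0,0,-0.48,-4.9,15.3,10,5],[0,0,-0.6,-4.9,15.3,12,5],[0,0,-0.72,-4.9,15.3,13.6,5],[0,0,-0.86,-4.9,15.3,13.6,5],[0,0,-0.86,-4.9,15.3,13.6,5],[0,0,-0.86,-4.9,15.3,13.6,5]]'
python3 w.py 503,-350,25,111
python3 - <<'E'
from h import *
a=arm.camera('scene'); cv2.imwrite('pics/v4.png',cv2.resize(a['frame'][205:305,385:505,::-1],(720,600),interpolation=cv2.INTER_CUBIC))
E
```

```text
t: 11.82
position: [503.0, -350.2, 110.1]
tool_rot: [180.0, -0.0, 110.9]
force: [1.1, 0.3, 0.4]
width: 50.3
grasp_force: 0.0
t 11.82 pos [ 503.  -350.2  110.1] rot [180.   -0.  110.9] F [1.1 0.3 0.4] w 50.3 J [ 47.  51. -31.  97.  37.  42.  19.]
503,-350,25,111 -> [ 0.    -0.    -0.001] [0.01 0.   8.51] dist 85
```

View pics/v4.png

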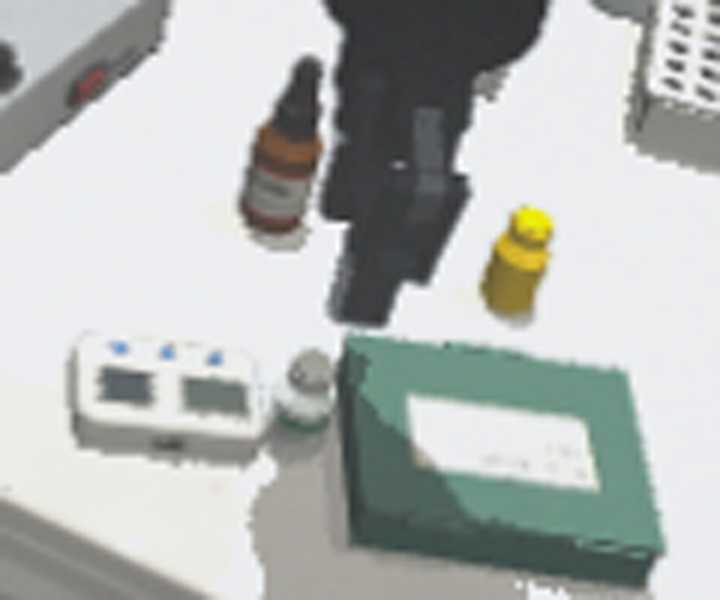

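The picture shows the fingers above the vial (cap at crop 312,370), with the near fingertip at crop (362,320).

Run:
```python
from h import *
a=arm.camera('scene');P=cloud(a); n=np.array([-.358,.934]);e=np.array([.934,.358])
q=P[(abs(P[...,0]-490)<60)&(abs(P[...,1]+355)<60)&(P[...,2]>96)&(P[...,2]<125)]
d=(q[:,:2]-[503,-350]); print(len(q)); 
for z in (97,103,109,115): 
    s=d[(q[:,2]>=z)&(q[:,2]<z+6)]
    if len(s): print(z,'n',np.percentile(s@n,[2,50,98]).round(1),'e',np.percentile(s@e,[2,98]).round(1))
def st(nm,c,r,z0,z1):
    q=P[(np.hypot(P[...,0]-c[0],P[...,1]-c[1])<r)&(P[...,2]>z0)&(P[...,2]<z1)]; d=q[:,:2]-[503,-350]; print(nm,len(q),'n',np.percentile(d@n,[2,50,98]).round(1),'e',np.percentile(d@e,[2,98]).round(1))
st('vial',(502,-349),18,30,55)
st('tester',(492,-300),60,14,22)
st('tray',(524,-423),80,22,30)
```

```text
92
103 n [-10.3   2.1   6.9] e [-32.7  27. ]
109 n [-12.6   2.1   8.8] e [-38.2  28.2]
115 n [-12.1   1.    9.1] e [-39.3  29. ]
vial 94 n [-10.4   0.4  10.4] e [-11.5   6.9]
tester 473 n [ 5.3 48.6 86.9] e [-15.6  30.4]
tray 1467 n [-131.4  -75.9  -20.7] e [-51.3  41.5]
```

```bash
python3 -m handwheel '[[0,0,0,0,0,2.5,5],[0,0,0,0,0,4.5,5],[0,0,0,0,0,6,5],[0,0,0,0,0,7.2,5],[0,0,0,0,0,8.2,5],[0,0,0,0,0,8.7,5],[0,0,0,0,0,8.7,5]]'; python3 -m handwheel '[[0,0,0,0,0,0,1.5],[0,0,0,0,0,0,1.5],[0,0,0,0,0,0,1.5],[0,0,0,0,0,0,1.5],[0,0,0,0,0,0,1.5],[0,0,0,0,0,0,1.5]]' 25
```

```text
t: 12.5
position: [502.5, -350.3, 22.8]
tool_rot: [-180.0, -0.0, 111.1]
force: [-0.6, 0.6, -0.5]
width: 50.2
grasp_force: 0.0
t: 13.0
position: [503.4, -350.8, 24.3]
tool_rot: [179.9, 0.1, 111.1]
force: [-0.5, -0.2, 6.2]
width: 21.4
grasp_force: 24.8
```

```bash
python3 -m handwheel '[[0,0,0,0,0,-1,1.5],[0,0,0,0,0,-2.5,1.5],[0,0,0,0,0,-5,1.5],[0,0,0,0,0,-8,1.5],[0,0,0,0,0,-10,1.5],[0,0,0,0,0,-10,1.5]]'
python3 - <<'E'
from h import *
a=arm.camera('scene'); cv2.imwrite('pics/v5.png',cv2.resize(a['frame'][205:305,385:505,::-1],(720,600),interpolation=cv2.INTER_CUBIC))
E
python3 w.py 392,-235,250,62 395,-20,250,15 470,255,200,12
```

```text
t: 13.5
position: [505.4, -351.5, 128.3]
tool_rot: [179.7, 0.3, 111.1]
force: [-0.2, -0.3, -0.5]
width: 21.8
grasp_force: 24.7
t 13.55 pos [ 504.2 -351.2  126.1] rot [179.8   0.2 111.1] F [ 0.4  0.6 -1.2] w 21.5 J [ 48.  50. -32.  97.  36.  43.  20.]
392,-235,250,62 -> [0.005 0.002 0.856] [ 14.83  -6.25 -12.47] dist 204
395,-20,250,15 -> [0.006 0.    1.677] [ 34.78   1.76 -12.52] dist 370
470,255,200,12 -> [ 0.006 -0.     1.729] [57.77 18.62 -7.55] dist 612
```

View pics/v5.png

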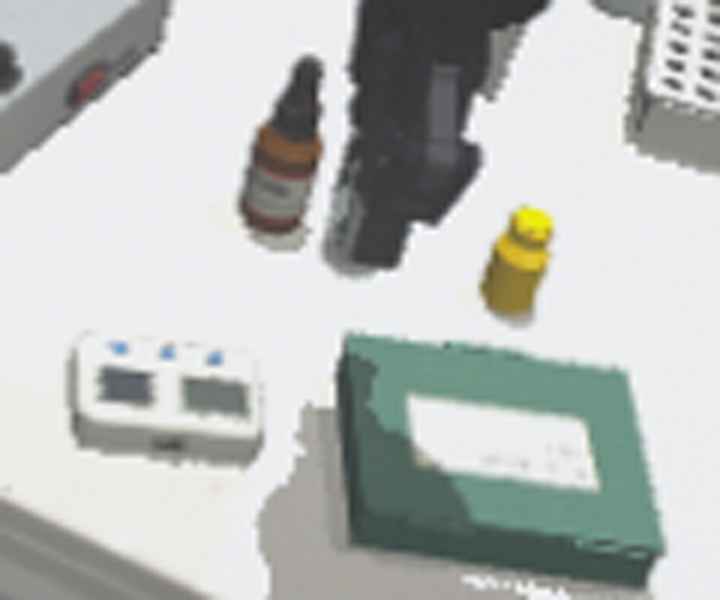

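The picture shows the vial in the fingers, upright (crop 350,215). The tester and the tray have not moved.

```bash
python3 -m handwheel '[[0,0,0.12,5,-2.1,-4.2,1.5],[0,0,0.24,8,-3.3,-7,1.5],[0,0,0.36,11,-4.6,-9,1.5],[0,0,0.48,13,-5.5,-11,1.5],[0,0,0.6,14.8,-6.2,-12.5,1.5],[0,0,0.7,18,-5,-12.5,1.5],[0,0,0.8,21.5,-3.6,-12.5,1.5],[0,0,0.9,25,-2.2,-12.5,1.5],[0,0,1,28.5,-0.8,-12.5,1.5],[0,0,1.1,32,0.6,-12.5,1.5],[0,0,1.2,34.8,1.8,-12.5,1.5],[0,0,1.3,34.8,1.8,-12.5,1.5]]'
python3 w.py 420,90,250,13 471,255,170,12
```

```text
t: 14.55
position: [394.4, -12.6, 248.1]
tool_rot: [-179.9, -0.1, 36.9]
force: [-0.5, -0.3, -1.5]
width: 21.7
grasp_force: 24.7
t 14.55 pos [394.4 -12.6 248.1] rot [-1.799e+02 -1.000e-01  3.690e+01] F [-0.5 -0.3 -1.5] w 21.7 J [  6.  23. -16. 126.  11.  32. -71.]
420,90,250,13 -> [-0.003 -0.002  0.418] [ 8.22 -6.66 -0.15] dist 106
471,255,170,12 -> [-0.003 -0.002  0.435] [ 22.2  -16.76   7.91] dist 289
```

```bash
python3 -m handwheel '[[0,0,0.1,3.3,-2.5,0,1.5],[0,0,0.2,6.6,-5,0,1.5],[0,0,0.3,9.9,-7.5,0,1.5],[0,0,0.4,13.2,-10,0,1.5],[0,0,0.43,16.5,-12.5,2,1.5],[0,0,0.43,19.8,-15,5,1.5],[0,0,0.43,22.2,-16.8,8,1.5],[0,0,0.43,22.2,-16.8,10,1.5],[0,0,0.43,22.2,-16.8,12,1.5],[0,0,0.43,22.2,-16.8,12,1.5],[0,0,0.43,22.2,-16.8,12,1.5]]'
python3 w.py 471,255,60,12 471,255,30,12
python3 - <<'E'
from h import *
a=arm.camera('scene'); cv2.imwrite('pics/v6.png',cv2.resize(a['frame'][110:240,180:340,::-1],(720,585),interpolation=cv2.INTER_CUBIC))
E
```

```text
t: 15.47
position: [471.1, 246.8, 127.1]
tool_rot: [179.9, 0.2, 12.0]
force: [-0.0, -0.4, 0.5]
width: 21.6
grasp_force: 24.7
t 15.47 pos [471.1 246.8 127.1] rot [179.9   0.2  12. ] F [-0.  -0.4  0.5] w 21.6 J [ -30.   43.   -4.  112.    6.   26. -117.]
471,255,60,12 -> [ 0.002  0.004 -0.001] [ 0.18 -0.82  6.71] dist 68
471,255,30,12 -> [ 0.002  0.004 -0.001] [ 0.19 -0.82  9.71] dist 97
```

View pics/v6.png

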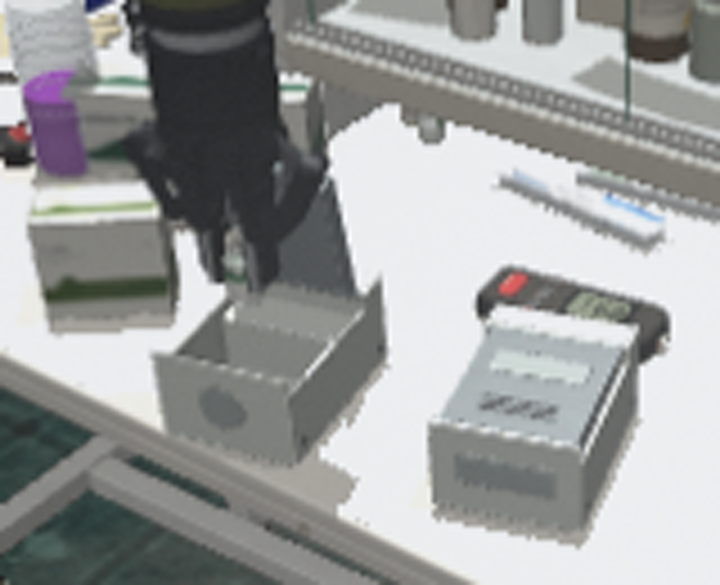

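The slide case is latched (lid flat at crop 530,380), and the vial hangs over the open well of the vial box (crop 235,260).

```bash
python3 -m handwheel '[[0,0,0,0,0,0.5,1.5],[0,0,0,0,0,1,1.5]]'; python3 w.py 471,255,60,12 471,255,30,12
```

```text
t: 15.68
position: [473.5, 247.7, 119.6]
tool_rot: [-180.0, -0.2, 11.9]
force: [-0.7, -0.4, -0.3]
width: 21.5
grasp_force: 24.7
t 15.68 pos [473.5 247.7 119.6] rot [-180.    -0.2   11.9] F [-0.7 -0.4 -0.3] w 21.5 J [ -30.   43.   -4.  112.    7.   25. -117.]
471,255,60,12 -> [-0.001 -0.003 -0.002] [-0.11 -0.76  5.96] dist 60
471,255,30,12 -> [-0.001 -0.003 -0.002] [-0.12 -0.76  8.96] dist 90
```

```bash
python3 -m handwheel '[[0,0,0,-0.1,-0.4,0,1.5],[0,0,0,-0.2,-0.8,1,1.5],[0,0,0,-0.2,-0.8,2.5,1.5],[0,0,0,-0.2,-0.8,4,1.5],[0,0,0,-0.2,-0.8,5.5,1.5],[0,0,0,-0.2,-0.8,6.7,1.5],[0,0,0,-0.2,-0.8,7.5,1.5],[0,0,0,-0.2,-0.8,8,1.5],[0,0,0,-0.2,-0.8,8.3,1.5],[0,0,0,-0.2,-0.8,8.5,1.5],[0,0,0,-0.2,-0.8,8.5,1.5]]'
```

```text
t: 16.6
position: [468.9, 255.4, 33.3]
tool_rot: [-180.0, -0.0, 12.0]
force: [0.1, 0.5, -0.6]
width: 21.7
grasp_force: 24.7
```

```bash
python3 -m handwheel '[[0,0,0,0,0,0.15,1.5],[0,0,0,0,0,0.3,1.5],[0,0,0,0,0,0.4,1.5],[0,0,0,0,0,0.4,1.5]]'
```

```text
t: 16.93
position: [468.9, 255.4, 29.4]
tool_rot: [-180.0, -0.0, 12.0]
force: [-0.4, 0.0, -1.3]
width: 21.7
grasp_force: 24.7
```

```bash
python3 -m handwheel '[[0,0,0,0,0,0.1,1.5],[0,0,0,0,0,0.2,1.5],[0,0,0,0,0,0.2,1.5]]'
```

```text
t: 17.18
position: [469.0, 255.4, 29.1]
tool_rot: [-180.0, -0.1, 12.0]
force: [-3.0, -0.7, 17.6]
width: 21.6
grasp_force: 26.2
```

```bash
python3 -m handwheel '[[0,0,0,0,0,-0.15,1.5],[0,0,0,0,0,-0.15,2.6],[0,0,0,0,0,-0.15,3.2],[0,0,0,0,0,-0.15,4],[0,0,0,0,0,-0.15,4],[0,0,0,0,0,-0.15,4]]'; python3 -m handwheel '[[0,0,0,0,0,-1,4],[0,0,0,0,0,-3,4],[0,0,0,0,0,-6,4],[0,0,0,0,0,-10,4],[0,0,0,0,0,-14,2],[0,0,0,0,0,-18,0],[0,0,0,0,0,-22,0],[0,0,0,0,0,-22,0],[0,0,0,-4,0,-22,0],[0,0,0,-4,0,-22,0]]'
python3 - <<'E'
from h import *
a=arm.camera('scene'); b=arm.camera('top'); P=cloud(b)
q=P[(abs(P[...,0]-470)<30)&(abs(P[...,1]-255)<30)&(P[...,2]>42)&(P[...,2]<60)]; print(len(q),np.median(q,0).round(1))
cv2.imwrite('pics/v7.png',np.hstack([cv2.resize(a['frame'][140:240,190:310,::-1],(400,333)),cv2.resize(b['frame'][150:250,220:340,::-1],(400,333))]))
E
python3 w.py 579,277,250,12 579,277,158,12
```

```text
t: 17.68
position: [468.6, 255.3, 28.5]
tool_rot: [180.0, 0.0, 12.0]
force: [0.1, 0.2, 0.1]
width: 39.8
grasp_force: 0.0
t: 18.52
position: [420.2, 242.8, 248.1]
tool_rot: [179.7, 0.7, 12.1]
force: [-2.1, -1.8, -1.6]
width: 0.1
grasp_force: 0.0
22 [467.2 257.8  52.5]
t 18.62 pos [427.6 246.2 249.2] rot [1.8e+02 1.0e-01 1.2e+01] F [1.2 0.1 0.8] w 0.1 J [ -31.   29.   -6.  112.    4.   40. -118.]
579,277,250,12 -> [0.001 0.002 0.001] [15.45  0.14 -0.1 ] dist 155
579,277,158,12 -> [0.001 0.002 0.001] [15.47  0.13  9.1 ] dist 179
```

View pics/v7.png

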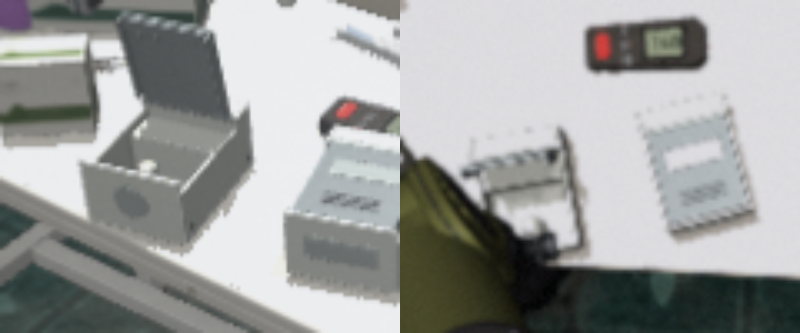

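The vial stands upright in the well (cap at left crop 148,168; measured top 52.5 mm against 53 mm expected). Next I close this lid.

```bash
python3 -m handwheel '[[0,0,0,15.3,0.1,0,0],[0,0,0,15.3,0.1,0,0],[0,0,0,15.3,0.1,0,0],[0,0,0,15.3,0.1,0,0],[0,0,0,15.3,0.1,0,0],[0,0,0,15.3,0.1,4,0],[0,0,0,15.3,0.1,8,0],[0,0,0,15.3,0.1,8.9,0],[0,0,0,15.3,0.1,8.9,0],[0,0,0,15.3,0.1,8.9,0]]'; python3 w.py 577,276,160,12
```

```text
t: 19.45
position: [580.1, 278.1, 160.7]
tool_rot: [-180.0, -0.0, 12.0]
force: [0.1, 0.3, 0.9]
width: 0.0
grasp_force: 0.0
t 19.45 pos [580.1 278.1 160.7] rot [-180.   -0.   12.] F [0.1 0.3 0.9] w 0.0 J [ -27.   46.   -5.   91.    5.   43. -113.]
577,276,160,12 -> [-0.    -0.001 -0.001] [-0.34  0.14  0.07] dist 4
```

```bash
python3 -m handwheel '[[0,0,0,-1.7,0.1,0,0],[0,0,0,-3,0.1,0,0],[0,0,0,-3.8,0.1,0,0],[0,0,0,-4.5,0.1,0.1,0],[0,0,0,-5.2,0.1,0.3,0],[0,0,0,-5.9,0.1,0.6,0],[0,0,0,-6.6,0.1,1,0],[0,0,0,-7.2,0.1,1.4,0],[0,0,0,-7.8,0.1,1.9,0],[0,0,0,-8.3,0.1,2.4,0],[0,0,0,-8.8,0.1,2.9,0],[0,0,0,-9.2,0.1,3.5,0]]'; python3 w.py 469,254.5,79,12
```

```text
t: 20.45
position: [489.1, 257.7, 124.2]
tool_rot: [180.0, 0.0, 12.0]
force: [0.5, 1.1, 0.8]
width: 0.1
grasp_force: 0.9
t 20.45 pos [489.1 257.7 124.2] rot [180.   0.  12.] F [0.5 1.1 0.8] w 0.1 J [ -30.   44.   -4.  108.    6.   28. -117.]
469,254.5,79,12 -> [ 0.  0. -0.] [-2.03 -0.1   4.52] dist 50
```

```bash
python3 -m handwheel '[[0,0,0,-0.5,-0.1,0.4,0],[0,0,0,-0.9,-0.1,0.8,0],[0,0,0,-1.3,-0.1,1.3,0],[0,0,0,-1.6,-0.1,1.9,0],[0,0,0,-1.8,-0.1,2.5,0],[0,0,0,-1.9,-0.1,3.1,0],[0,0,0,-2,-0.1,3.6,0],[0,0,0,-2,-0.1,4,0],[0,0,0,-2,-0.1,4.3,0],[0,0,0,-2,-0.1,4.5,0],[0,0,0,-2,-0.1,4.7,0],[0,0,0,-2,-0.1,4.9,0]]';python3 -m handwheel '[[0,0,0,0,0,0.2,0],[0,0,0,0,0,0.35,0]]'
```

```text
t: 21.45
position: [469.4, 254.3, 75.6]
tool_rot: [180.0, 0.1, 12.0]
force: [-1.9, 1.6, 1.7]
width: -0.1
grasp_force: 1.0
t: 21.62
position: [469.6, 254.3, 72.2]
tool_rot: [180.0, 0.0, 12.0]
force: [-1.8, 0.4, 2.9]
width: 0.1
grasp_force: 1.6
```

```bash
python3 -m handwheel '[[0,0,0,0,0,0.1,0],[0,0,0,0,0,0.2,0],[0,0,0,0,0,0.25,0]]'
```

```text
t: 21.87
position: [469.7, 254.4, 70.9]
tool_rot: [180.0, 0.0, 12.0]
force: [-4.3, -2.2, 18.8]
width: 0.1
grasp_force: 9.7
```

```bash
python3 -m handwheel '[[0,0,0,0,0,-0.5,0],[0,0,0,0,0,-1.5,0],[0,0,0,-1,0,-4,0],[0,0,0,-3,0,-8,0],[0,0,0,-5,0,-12,0],[0,0,0,-7,0,-16,0],[0,0,0,-7,0,-20,0],[0,0,0,-7,0,-20,0],[0,0,0,-7,0,-20,0]]'
python3 - <<'E'
from h import *
a=arm.camera('scene'); b=arm.camera('top')
for n,c in(('s',a),('t',b)):
    P=cloud(c)
    for x,y in((500,260),(540,73)):
        q=P[(abs(P[...,0]-x)<20)&(abs(P[...,1]-y)<20)]; print(n,len(q),np.percentile(q[:,2],[10,50,90]).round(1) if len(q) else 0)
f=a['frame'][130:310,190:510,::-1]; cv2.imwrite('pics/v8.png',cv2.resize(f,(800,450)))
E
```

```text
t: 22.62
position: [403.3, 241.2, 273.0]
tool_rot: [-179.8, -0.5, 12.0]
force: [0.1, 0.2, -0.3]
width: 0.1
grasp_force: 0.0
s 388 [-718.1 -467.    68.8]
s 195 [-720.6   67.1   69.7]
t 119 [62.9 66.2 70.4]
t 119 [63.1 67.  70. ]
```

View pics/v8.png

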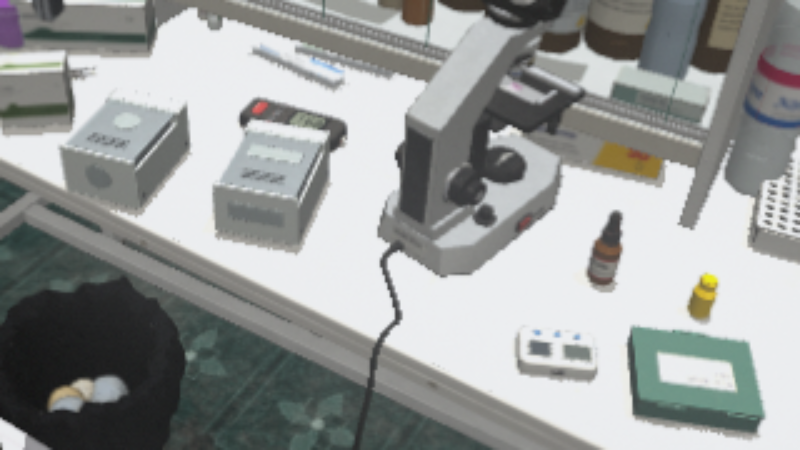

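Both lids are shut flat (crop 125,125 and 272,160; lid tops 66–67 mm), the vial is inside, and nothing else has moved.

```bash
python3 -c "
from station import arm
print(arm.job_done())"
```

```text
the job is handed in; nothing more can be done
None
```

The vial stands upright in the round-plate box, both lids are latched shut, nothing else on the bench was moved, and the job was handed in at about 23 s of robot time.

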